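Lock the child-proof cap on the disinfectant-tablet tub

TASK

Close the open disinfectant-tablet tub with its orange cap: let the cap's two pins drop into the slots of the blue collar, press the cap down against the spring and twist it clockwise (seen from above) by about 60 degrees, then let it rise so that its pins catch in their notches and it stays locked when you let go. Be gentle, the collar is brittle: never more than 45 N between cap and tub (all contacts added up), and leave the grey cap and everything else where it is.

Things in the scene. Friction and masses are not known exactly. Their poses are not given: they have to be found in the camera images.
- tub: Open white tub fixed in a steel holder on the bench (foot 115 mm square, 8 mm thick). 90 mm across up to 58 mm high; above it a blue collar 68 mm across outside, its flat rim 110 mm above the bench. Origin: centre of underside, z up. The collar is pressed on askew: its slots (yellow stripes) lie up to 35 degrees either way of the tub's own x line, different each time; it does not turn in use
- collar_rim (a point): Centre of the rim, on the tub's axis, 110 mm above its origin (its axes are the tub's, not the slots'). Inside runs a ledge 8 mm thick with a 46 mm hole and two opposite slots 12 mm wide (5 degrees of play for a pin), out to 30 mm from the axis. Pins beside the slots rest on the ledge (cap origin 100 mm above the tub's) and can be slid round on it, pressed lightly, until they drop in
- pad_top (a point): Top centre of a black spring pad in the neck, 39 mm across, 16 mm below the rim; pushes up with 2 N plus 0.7 N per mm. Cap origin above tub origin: 94 mm at first touch; under 84 mm the pins pass below the ledge (9 N) and turn clockwise 60 degrees to notches (white dots, 4 mm deep, 12 mm wide, in the ledge's underside), solid stop 5 to 8 degrees further; 81.5 mm: flange on the rim; 88 mm: locked
- cap: The orange cap, loose, about 80 g, standing on its plug on the bench; 64 mm high. Origin: centre of its underside, z up. Plug 42 mm across up to 28.5 mm (lowest 10 mm taper to 34 mm), then a flange 55 mm across up to 34.5 mm. Two steel pins stick out of the plug along the cap's +x and -x to 28 mm from its axis, 8 mm wide, from 10 to 18 mm above the origin, flat below, round above. A half turn makes no difference
- cap_grip (a point): Point on the cap's axis 54 mm above its origin, inside the grip bar on top, the height to grip. The bar is 12 mm thick (along the cap's y), 40 mm long (along its x), from 34.5 to 64 mm above the origin; its ends and the yellow marks on the flange lie above the pins
- spare_cap: a grey cap with the same grip bar but no pins and a thicker plug (51 mm); it belongs to another tub and does not fit. Leave it. Origin: centre of its underside
- closed_tub: white tub, 90 mm across, 108 mm high, already closed, with a blue band; leave it. Origin: centre of its underside
- culture_bottle0: amber culture bottle, 42 mm across, 125 mm high, blue cap; leave it. Origin: centre of its underside
- culture_bottle1: amber culture bottle, 42 mm across, 125 mm high, red cap; leave it. Origin: centre of its underside
- dish_stack: stack of four culture dishes, 90 mm across, 60 mm high; leave it. Origin: centre of its underside
- marker: marker pen lying flat, 16 mm thick, 130 mm long; leave it. Origin: under its middle

How it is judged:
By the outcome, as a careful person would: the job done as asked, in the order asked, and still so for the second after the job is handed in, with the robot touching nothing.
It also fails if it takes over 72 s, if anything falls off the work surface, if the arm or the gripper's body presses on something with over 40 N, if the wrist force passes 120 N, or if a joint passes its speed limit or range.

ROBOT

A 6-joint arm with a two-finger parallel gripper is mounted at the origin on the work surface. World frame = base frame: x ahead of the robot, y to its left, z up, the work surface at z = 0. Lengths are in m, angles in degrees, forces in N, time in s.
With the tool pointing down it reaches from about 0.225 to 0.725 m from the base axis. Payload 3.1 kg.
Tool frame: the origin (TCP) lies on the centre line of the jaws, within the pads' length; the fingertips stand 11 mm ahead of it and the grasp point (between the pads) lies 8 mm behind it (robot.tips_ahead is the distance from the TCP to the fingertips, in m); y points along the fingers, x is the direction in which the jaws open and shut, and the axes are right-handed (so a half turn about y gives the same grasp; the last joint's range is limited). The gripper opens to 85 mm and grips with 20 to 120 N. Pads are 22 mm wide; open, the fingers measure 114 mm over their backs; the gripper's body (76 mm by 85 mm) begins 54 mm behind the grasp point. The pads swing forward as they close: fully open they stand 13 mm farther back than shut.
Start: joints at [60.63, 2.75, 5.684, 92.934, 0, 82.678], TCP at [0.197, 0.487, 0.242] pointing down, gripper open.
Joint ranges: [-166.93, 166.93], [-56.73, 111.36], [-69.38, 81.34], [-121.58, 131.49], [-85.45, 84.26], [-180, 180]. Speed limits (degrees/s): [159.86, 159.86, 180, 180, 180, 180].

INTERFACE

Orientations are given as [roll, pitch, yaw] about the fixed x, y, z axes, in that order (R = Rz(yaw) Ry(pitch) Rx(roll)).
In Python, from rig import read_state, camera, workorder, robot gives the robot as it stands. The module is installed in compiled form; this text tells all that it offers.
- The arm moves only by the tool jog_arm, never from a script. Its argument "motion" is a list of rows, each a list of 3 entries, a list of its own where there are three numbers: the shift along the tool's x, y, z in cm, then the turn, a rotation vector about the tool's x, y, z in rad, then the gripper command: -1 is shut, 1 is fully open, values between are in proportion. In form: [[[tx, ty, tz], [ax, ay, az], fingers], ...]. A call has 1 to 10 rows; each row is the pose to reach, as a shift and turn from the pose commanded when the call began, along the tool's axes at that moment; what a row does not reach only later rows make up. A row lasts 1/12 s, in which the tool goes at most 41.7 mm and 7.16 degrees, less where a joint would pass 70% of its speed; a pose out of reach is approached as far as the arm can. A call with a gripper value outside its range is refused whole. The fingers move at their own pace and stop on an object; "grip_force" is the grip in N (left out, the last holds). Time passes only in rows, so rows that repeat a pose let the fingers close. It gives the time, the measured TCP pose, the force and the opening at its end, in the units of the state.
- read_state(): the state, without advancing time (a new reading comes with each control period).
- camera(name): name is "scene" or "top" or "wrist"; returns a dict with "color" (400x640x3 uint8, red, green, blue), "camera_matrix" (3x3 intrinsics, pixels), "k1" (the pictures are not rectified: a ray, as slopes to the right and down, at radius r is drawn at 1 + k1 r^2 times it, then the intrinsics apply), "eye" and "attitude" of the camera in the world; the wrist camera has in their place "tool_from_camera" (4x4, takes a point from camera to tool coordinates, whose origin is the TCP and whose axes are the tool frame's). Camera axes: x right, y down, z forward; pixel columns grow to the right and rows downward; lengths in m; the calibration is good to about 2 mm. A picture is of the moment at which its call begins: read the wrist's pose just before it. There is no depth.
- workorder.close_job(): hands the job in, once; it reports no verdict.
The state is a dict: "time": time; "joint_positions": joint angles; "qd": joint speeds; "joint_torque": joint torques, N m; "ee_pos": TCP position; "orientation": TCP orientation; "ft_force": force on the tool from outside, world axes, zero at the start; "wrist_torque": the same for the moment, N m; "opening": finger opening in m.
Only numpy, scipy, OpenCV 4.12 (cv2) and the standard library are available. Lean on these libraries where they do the work, as an engineer would, in place of code of your own. Each camera call takes 0.05 s, during which the arm holds its last target. There are 200 camera calls.

## Working session

There is one attempt and no reset: what is moved stays moved. The work goes in short steps, Python scripts to look and compute and a tool call to move; the robot and the scene stay as the last step left them, time stands still between calls to the robot, and variables do not carry over. Pictures are saved under pics/ and viewed, about 8 in all and at most 12, crops included, and the job is handed in when it is done.

Besides the shell and the picture viewer there is one more tool, called in YAML: its name, and indented under it one key for each argument. jog_arm: Moves the arm, as the interface text tells. Its arguments: {"type":"object","properties":{"motion":{"type":"array","items":{"type":"array"}},"grip_force":{"type":"number"}},"required":["motion"]}

```bash
mkdir -p pics
cat > h.py <<'E'
import numpy as np, cv2
from rig import read_state, camera, workorder, robot
from scipy.spatial.transform import Rotation as Ro
def Rm(o): return Ro.from_euler('xyz',o,degrees=True).as_matrix()
def cam(name,fn=None):
    s=read_state(); c=camera(name)
    if name=='wrist':
        T=np.eye(4);T[:3,:3]=Rm(s['orientation']);T[:3,3]=s['ee_pos'];M=T@np.array(c['tool_from_camera'])
        c['R'],c['p']=M[:3,:3],M[:3,3]
    else:
        a=np.array(c['attitude']); c['R']=a if a.shape==(3,3) else Rm(a); c['p']=np.array(c['eye'])
    if fn: cv2.imwrite('pics/'+fn,c['color'][:,:,::-1])
    return c
def ray(c,u,v):
    K=np.array(c['camera_matrix']);d=np.array([(u-K[0,2])/K[0,0],(v-K[1,2])/K[1,1]]);x=d.copy()
    for _ in range(20): x=d/(1+c['k1']*(x@x))
    return c['R']@np.array([x[0],x[1],1])
def at(c,u,v,z):
    r=ray(c,u,v); return c['p']+r*(z-c['p'][2])/r[2]
def proj(c,P):
    q=c['R'].T@(np.array(P)-c['p']);x=q[:2]/q[2];x=x*(1+c['k1']*(x@x));K=np.array(c['camera_matrix'])
    return np.array([K[0,0]*x[0]+K[0,2],K[1,1]*x[1]+K[1,2]])
def tool(P):
    "world point in tool axes, cm"
    s=read_state(); return (Rm(s['orientation']).T@(np.array(P)-s['ee_pos'])*100).round(2)
E
python3 - <<'E'
from h import *
s=read_state();print(s)
for n in('top','scene','wrist'):
    c=cam(n,n+'0.png');print(n,c['p'],c['R'].round(2).tolist(),c['k1'],np.array(c['camera_matrix']).tolist(),c.get('attitude'))
E
```

```text
{'time': 0.0, 'joint_positions': array([6.06280657e+01, 2.79186162e+00, 5.59142178e+00, 9.29345464e+01,
       3.51906272e-04, 8.26780209e+01]), 'qd': array([-0.0312995 ,  0.09197081,  0.00438659, -0.08658001, -0.01785572,
        0.03415527]), 'joint_torque': array([ 1.15668190e-03, -3.38776231e+01,  3.20017540e+01,  2.01652333e-02,
        1.26953923e-04, -4.55759974e-06]), 'ee_pos': array([0.19680586, 0.48607617, 0.24112484]), 'orientation': array([-89.98244759,   0.13384069,  67.95006488]), 'ft_force': array([0.10139027, 0.14064273, 0.8583058 ]), 'wrist_torque': array([0.00460397, 0.04595247, 0.02574536]), 'opening': 0.0853977669310567}
top [0.47319519 0.06001817 0.98815378] [[-0.01, -0.99, 0.13], [-1.0, 0.02, 0.01], [-0.01, -0.13, -0.99]] -0.013296973768951432 [[427.50962691426054, 0.0, 315.0671116961142], [0.0, 427.50962691426054, 192.1015132373715], [0.0, 0.0, 1.0]] [-172.27099252    0.77511339  -90.83536719]
scene [1.33449861 0.24814095 0.81203092] [[-0.23, 0.68, -0.7], [0.97, 0.15, -0.17], [-0.01, -0.72, -0.69]] -0.014346022163987416 [[376.2700309729775, 0.0, 313.8782721214249], [0.0, 376.2700309729775, 195.10606768138928], [0.0, 0.0, 1.0]] [-133.87602708    0.83949846  103.18276749]
wrist [0.13159975 0.51283473 0.37135378] [[0.37, 0.89, 0.26], [0.93, -0.36, -0.11], [-0.0, 0.28, -0.96]] -0.03853064204952911 [[295.6163319466559, 0.0, 318.7912616724685], [0.0, 295.6163319466559, 194.70335603305978], [0.0, 0.0, 1.0]] None
```

View pics/top0.png

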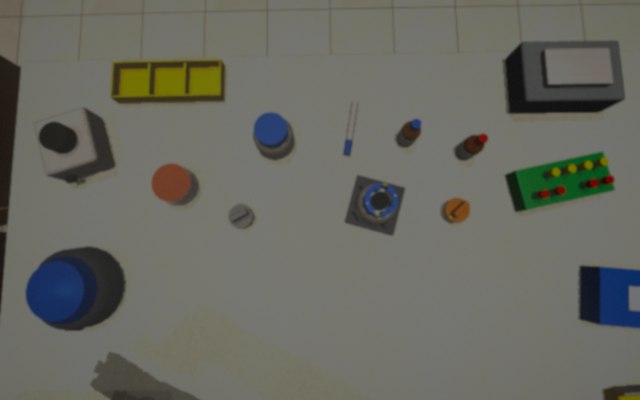

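View pics/scene0.png

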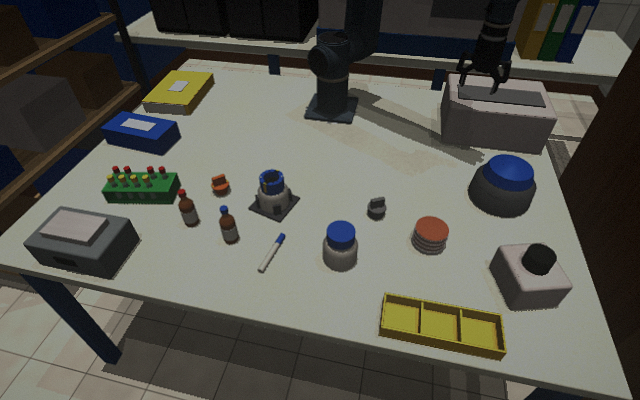

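Run:
```python
from h import *
c=cam('top');im=c['color'][165:245,340:480,::-1]
cv2.imwrite('pics/crop1.png',cv2.resize(np.clip(im*1.8,0,255).astype('u1'),None,fx=5.7,fy=5.7,interpolation=cv2.INTER_CUBIC))
print(at(c,457,211,.045),at(c,380,200,.118), tool([*at(c,457,211,.045)[:2],.25]))
```

```text
[ 0.55416318 -0.24165887  0.045     ] [ 0.57297974 -0.06251069  0.118     ] [-54.06  -0.78 -60.44]
```

View pics/crop1.png

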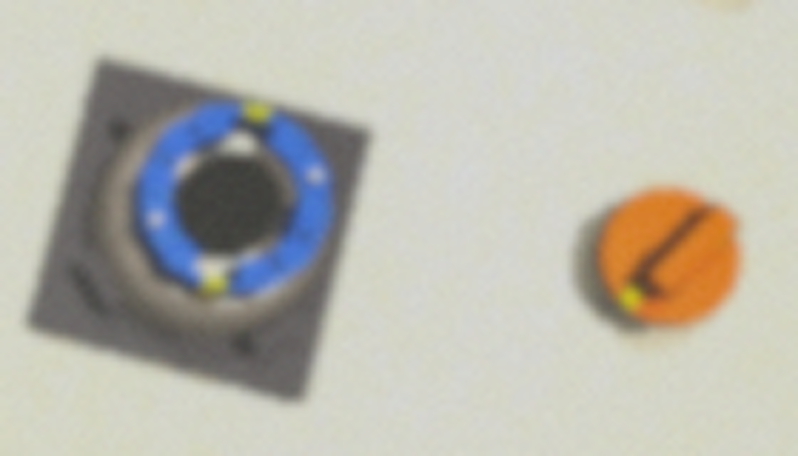

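jog_arm:
  motion:
    - [[-54,0,-60.4],[0,0.37,0],1]
    - [[-54,0,-60.4],[0,0.37,0],1]
    - [[-54,0,-60.4],[0,0.37,0],1]
    - [[-54,0,-60.4],[0,0.37,0],1]
    - [[-54,0,-60.4],[0,0.37,0],1]
    - [[-54,0,-60.4],[0,0.37,0],1]
    - [[-54,0,-60.4],[0,0.37,0],1]
    - [[-54,0,-60.4],[0,0.37,0],1]
    - [[-54,0,-60.4],[0,0.37,0],1]
    - [[-54,0,-60.4],[0,0.37,0],1]

```text
time: 1.03
ee_pos: [0.381, 0.1107, 0.2423]
orientation: [-90.0, -0.0, 46.8]
ft_force: [1.5, 0.9, -0.6]
opening: 0.0854
```

Run:
```python
from h import *
s=read_state();print(s['time'],s['ee_pos'],s['orientation'],tool([.554,-.242,.2]))
```

```text
1.0333 [0.38103715 0.11068048 0.24234226] [-9.00194996e+01 -3.67341259e-02  4.67607998e+01] [-13.85   4.24 -36.76]
```

jog_arm:
  motion:
    - [[-13.9,3,-36.8],[0,0,0],1]
    - [[-13.9,3,-36.8],[0,0,0],1]
    - [[-13.9,3,-36.8],[0,0,0],1]
    - [[-13.9,3,-36.8],[0,0,0],1]
    - [[-13.9,3,-36.8],[0,0,0],1]
    - [[-13.9,3,-36.8],[0,0,0],1]
    - [[-13.9,3,-36.8],[0,0,0],1]
    - [[-13.9,3,-36.8],[0,0,0],1]
    - [[-13.9,3,-36.8],[0,0,0],1]
    - [[-13.9,3,-36.8],[0,0,0],1]

```text
time: 1.87
ee_pos: [0.5543, -0.2453, 0.2102]
orientation: [-90.0, 0.1, 46.6]
ft_force: [-0.5, 0.0, -0.0]
opening: 0.0853
```

Run:
```python
from h import *
s=read_state();c=cam('wrist','w1.png')
print(s['time'],s['ee_pos'],s['orientation'],s['ft_force'])
R=c['R'];print(c['p'],np.array(c['tool_from_camera']).round(3).tolist(),proj(c,[.554,-.242,.06]),proj(c,[.573,-.062,.11]))
```

```text
1.8667 [ 0.55434838 -0.24532997  0.21020052] [-9.00047203e+01  8.43796371e-02  4.65557912e+01] [-0.47925216  0.04082522 -0.0248698 ]
[ 0.50340953 -0.1965212   0.34030436] [[1.0, 0.001, 0.0, 0.0], [-0.0, -0.279, 0.96, -0.13], [0.001, -0.96, -0.279, 0.071], [0.0, 0.0, 0.0, 1.0]] [320.97567164 181.39033803] [519.05018953  51.28562125]
```

View pics/w1.png

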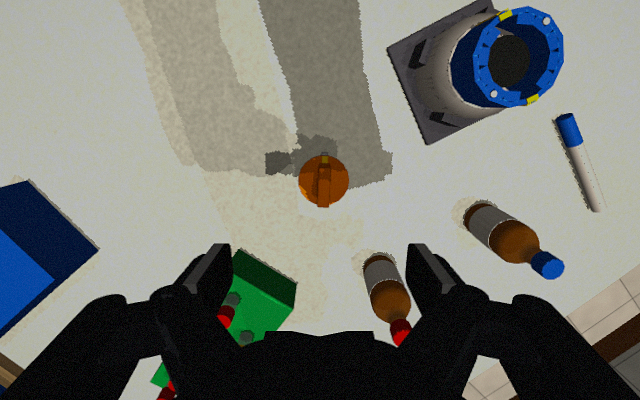

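Run:
```python
from h import *
c=cam('wrist');im=c['color'][:,:,::-1]
f=lambda a:cv2.resize(np.clip(a*1.8,0,255).astype('u1'),None,fx=6,fy=6,interpolation=cv2.INTER_CUBIC)
a=f(im[146:216,290:355]);b=f(im[5:110,475:575][:,:]);b=cv2.resize(b,None,fx=.667,fy=.667)
cv2.imwrite('pics/crop2.png',np.hstack([a,b[:420]]))
for n,p in dict(s1=(506,15),s2=(532,99),d1=(547,21),d2=(494,94)).items(): print(n,at(c,*p,.11))
print('bot',at(c,380,265,0),at(c,480,210,0))
```

```text
s1 [ 0.54725104 -0.05784834  0.11      ]
s2 [ 0.60831505 -0.07577032  0.11      ]
d1 [ 0.57053209 -0.03752342  0.11      ]
d2 [ 0.58537909 -0.0954559   0.11      ]
bot [ 0.69808522 -0.2743581   0.        ] [ 0.72558419 -0.13649491  0.        ]
```

View pics/crop2.png

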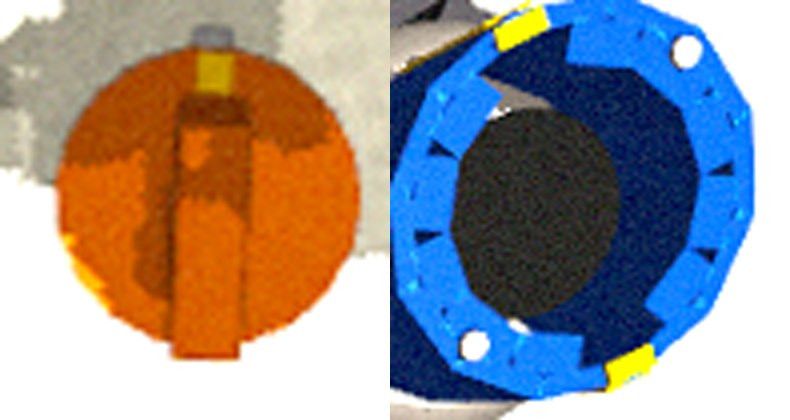

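Run:
```python
from h import *
c=cam('wrist')
P=[at(c,290+x/6-.4,146+y/6-.4,.064) for x,y in((178,127),(250,127),(172,357),(240,357))]
a=(P[0]+P[1])/2;b=(P[2]+P[3])/2;d=b-a
m=(a+b)/2;print(m,np.hypot(*d[:2]),np.degrees(np.arctan2(d[1],d[0])),[np.hypot(*(P[i]-P[i+1])[:2]) for i in(0,2)])
print(tool([*m[:2],.049]),tool([*m[:2],.12]))
# flange circle at z .0345
q=[at(c,290+x/6-.4,146+y/6-.4,.0345) for x,y in((57,190),(360,200))];print((q[0]+q[1])/2,np.hypot(*(q[0]-q[1])[:2]))
```

```text
[ 0.55841231 -0.2406815   0.064     ] 0.038168970185049805 -45.06626546619142 [np.float64(0.011359677315746435), np.float64(0.011130974859774795)]
[ 0.46 16.16 -0.32] [ 0.46  9.06 -0.3 ]
[ 0.55763633 -0.23955242  0.0345    ] 0.0535306642175514
```

jog_arm:
  motion:
    - [[0.45,4,-0.3],[0,0.028,0],1]
    - [[0.45,8,-0.3],[0,0.028,0],1]
    - [[0.45,12,-0.3],[0,0.028,0],1]
    - [[0.45,14,-0.3],[0,0.028,0],1]
    - [[0.45,15.3,-0.3],[0,0.028,0],1]
    - [[0.45,16.1,-0.3],[0,0.028,0],1]
    - [[0.45,16.1,-0.3],[0,0.028,0],1]
    - [[0.45,16.1,-0.3],[0,0.028,0],1]

```text
time: 2.68
ee_pos: [0.5598, -0.2396, 0.053]
orientation: [-90.1, -0.0, 45.2]
ft_force: [0.6, -0.1, -0.1]
opening: 0.0852
```

Run:
```python
from h import *
s=read_state();c=cam('wrist','w2.png');print(s['time'],s['ee_pos'],s['orientation'],s['ft_force'])
```

```text
2.6833 [ 0.55975261 -0.23960497  0.05302939] [-9.01348158e+01 -4.32172962e-02  4.51845642e+01] [ 0.63948252 -0.1178067  -0.13980683]
```

View pics/w2.png

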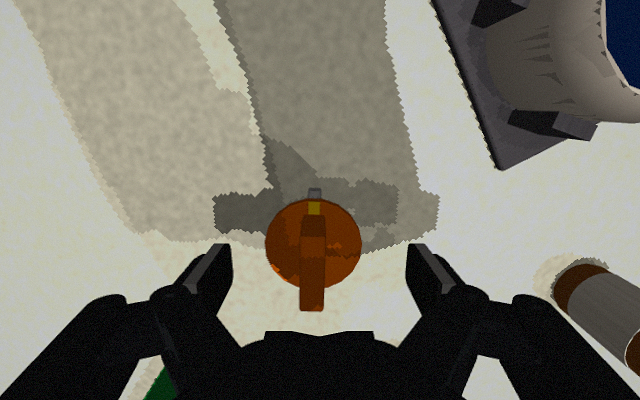

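Run:
```python
from h import *
s=read_state();print(s['ee_pos'])
c=cam('wrist');P=[at(c,*p,.064) for p in((302,233),(325,234),(299,310),(324,310))]
m=sum(P)/4;d=P[2]+P[3]-P[0]-P[1];print(m,np.hypot(*d[:2])/2,np.degrees(np.arctan2(d[1],d[0])),tool([*m[:2],.049]))
```

```text
[ 0.56033504 -0.24009936  0.05387021]
[ 0.55989556 -0.2433959   0.064     ] 0.03997815448168145 -46.48323455827626 [-0.27  0.52 -0.16]
```

jog_arm:
  motion:
    - [[-0.27,0.2,-0.15],[0,0.015,0],1]
    - [[-0.27,0.4,-0.15],[0,0.015,0],1]
    - [[-0.27,0.4,-0.15],[0,0.015,0],0]
    - [[-0.27,0.4,-0.15],[0,0.015,0],-0.5]
    - [[-0.27,0.4,-0.15],[0,0.015,0],-1]
    - [[-0.27,0.4,-0.15],[0,0.015,0],-1]
    - [[-0.27,0.4,-0.15],[0,0.015,0],-1]
    - [[-0.27,0.4,-0.15],[0,0.015,0],-1]
  grip_force: 60

```text
time: 3.45
ee_pos: [0.558, -0.2425, 0.0473]
orientation: [-90.0, 0.0, 44.3]
ft_force: [-0.5, 0.2, 0.2]
opening: 0.0124
```

jog_arm:
  motion:
    - [[0,0,0],[0,0,0],-1]
    - [[0,0,0],[0,0,0],-1]
    - [[0,0,0],[0,0,0],-1]
    - [[0,0,0],[0,0,0],-1]
    - [[0,0,0],[0,0,0],-1]
    - [[0,0,0],[0,0,0],-1]

```text
time: 3.95
ee_pos: [0.5581, -0.2426, 0.0474]
orientation: [-90.0, -0.0, 44.3]
ft_force: [-0.2, -0.2, 1.2]
opening: 0.0114
```

jog_arm:
  motion:
    - [[0,-3,0],[0,0,0],-1]
    - [[0,-7,0],[0,0,0],-1]
    - [[0,-11,0],[0,0,0],-1]
    - [[0,-15,0],[0,-0.1,0],-1]
    - [[3,-15.5,2.4],[0,-0.2,0],-1]
    - [[6,-15.5,4.9],[0,-0.3,0],-1]
    - [[9,-15.5,7.3],[0,-0.4,0],-1]
    - [[12,-15.5,9.8],[0,-0.5,0],-1]
    - [[13.7,-15.5,11.2],[0,-0.52,0],-1]
    - [[13.7,-15.5,11.2],[0,-0.52,0],-1]

```text
time: 4.78
ee_pos: [0.5777, -0.0618, 0.2021]
orientation: [-89.9, -0.1, 74.5]
ft_force: [-0.1, -1.7, -0.7]
opening: 0.0113
```

jog_arm:
  motion:
    - [[0,0,0],[0,0,0],-1]
    - [[0,0,0],[0,0,0],-1]
    - [[0,0,0],[0,0,0],-1]

```text
time: 5.03
ee_pos: [0.5776, -0.0679, 0.202]
orientation: [-90.0, 0.0, 74.0]
ft_force: [-0.0, 0.1, 0.1]
opening: 0.0112
```

Run:
```python
from h import *
s=read_state();c=cam('wrist','w3.png');print(s['time'],s['ee_pos'],s['orientation'],s['ft_force'],s['opening'])
im=c['color'][60:360,170:470,::-1]
cv2.imwrite('pics/crop3.png',cv2.resize(np.clip(im*1.8,0,255).astype('u1'),None,fx=2,fy=2,interpolation=cv2.INTER_CUBIC))
```

```text
5.0333 [ 0.57764495 -0.06785801  0.20197222] [-8.99707106e+01  3.14545617e-02  7.39869543e+01] [-0.01750122  0.07025476  0.05833669] 0.011164028441021488
```

View pics/crop3.png

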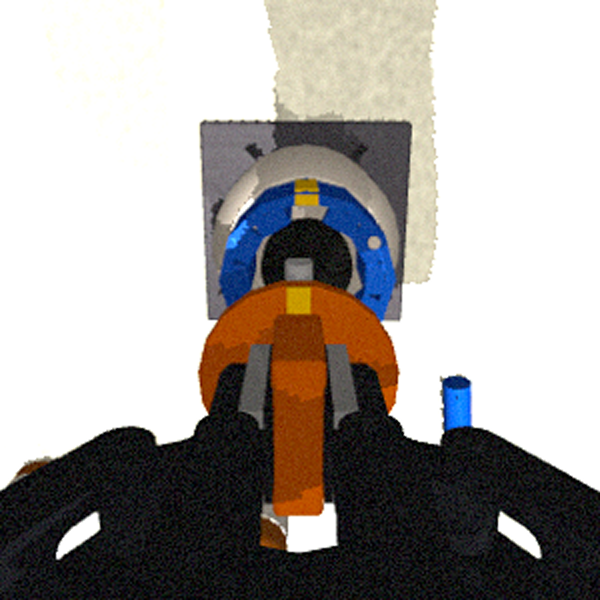

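Run:
```python
from h import *
s=read_state();c=cam('wrist')
f=lambda x,y,z:tool(at(c,170+x/2,60+y/2,z))
zc=s['ee_pos'][2]-.0474
print('stripe rim',f(307,199,.11),'dot',f(375,242,.11))
print('collar L/R',f(220,270,.11),f(392,270,.11))
print('foot corners',f(201,122,.008),f(411,122,.008))
print('pin tip',f(286,260,zc+.018),f(314,260,zc+.018),'mark',f(288,300,zc+.0345),f(312,300,zc+.0345),'flange LR',f(200,367,zc+.0345),f(398,367,zc+.0345))
print('bar top far',f(274,362,zc+.064),f(324,362,zc+.064),'near',f(274,514,zc+.064),f(322,514,zc+.064))
print(tool([.5779,-.0667,.11]))
```

```text
stripe rim [0.36 9.21 3.37] dot [3.   9.21 1.7 ]
collar L/R [-3.03  9.21  0.56] [3.71 9.21 0.57]
foot corners [-5.15 19.41  5.82] [ 6.07 19.41  5.83]
pin tip [-0.32  2.95  2.69] [0.46 2.95 2.69] mark [-0.24  1.3   2.08] [0.37 1.3  2.08] flange LR [-2.58  1.3   0.19] [2.67 1.29 0.2 ]
bar top far [-0.49 -1.65  1.73] [ 0.56 -1.65  1.73] near [-0.53 -1.66 -2.08] [ 0.56 -1.66 -2.08]
[0.14 9.21 0.01]
```

jog_arm:
  motion:
    - [[0.24,1,0.28],[0,0,0],-1]
    - [[0.24,2,0.28],[0,0,0],-1]
    - [[0.24,3,0.28],[0,0,0],-1]
    - [[0.24,3.2,0.28],[0,0,0],-1]
    - [[0.24,3.2,0.28],[0,0,0],-1]
    - [[0.24,3.2,0.28],[0,0,0],-1]

```text
time: 5.63
ee_pos: [0.5755, -0.0638, 0.1699]
orientation: [-89.9, 0.0, 74.1]
ft_force: [-0.1, 0.7, -0.0]
opening: 0.0112
```

Run:
```python
from h import *
s=read_state();c=cam('wrist','w4.png');print(s['time'],s['ee_pos'],s['orientation'],s['ft_force'],s['opening'])
im=c['color'][80:280,220:420,::-1]
cv2.imwrite('pics/crop4.png',cv2.resize(np.clip(im*2.,0,255).astype('u1'),None,fx=3,fy=3,interpolation=cv2.INTER_CUBIC))
```

```text
5.6333 [ 0.57554443 -0.06382485  0.16985695] [-8.99453483e+01  5.09915013e-03  7.40618723e+01] [-0.09617034  0.71402577 -0.01161115] 0.011155907354081158
```

View pics/crop4.png

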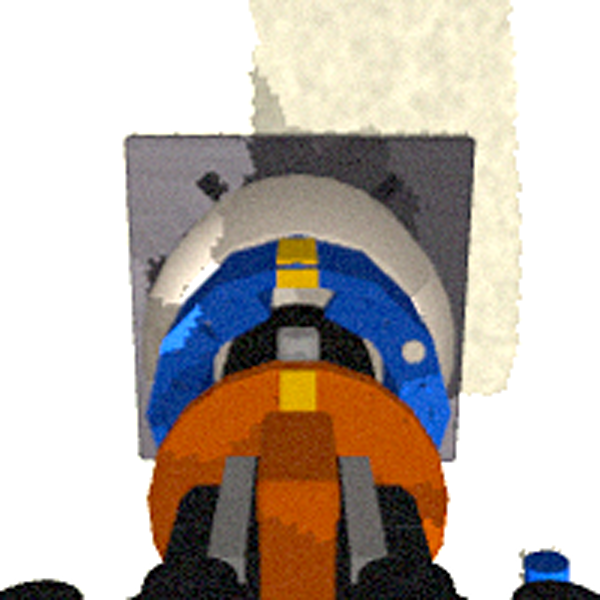

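Run:
```python
from h import *
s=read_state();c=cam('wrist')
f=lambda x,y,z:tool(at(c,220+x/3-.33,80+y/3-.33,z))
zc=s['ee_pos'][2]-.0474
print(zc,'rim outer r34',f(297,266,.11),'rim in',f(297,289,.11),'dot',f(413,351,.11),'LR',f(148,415,.11),f(450,415,.11))
print('pin tip',f(298,328,zc+.014),f(298,328,zc+.010),f(298,328,zc+.018),'flange far r27.5',f(298,361,zc+.0345),'bar end bottom r20',f(298,414,zc+.0345),'top',f(298,455,zc+.064))
```

```text
0.12307988270837478 rim outer r34 [-0.02  6.08  3.33] rim in [-0.02  6.08  2.82] dot [2.59 6.08 1.4 ] LR [-3.43  6.08 -0.14] [ 3.5   6.08 -0.14]
pin tip [0.   3.37 2.66] [0.   3.77 2.55] [0.   2.97 2.77] flange far r27.5 [0.   1.32 2.63] bar end bottom r20 [0.   1.32 1.68] top [-0.   -1.63  2.19]
```

jog_arm:
  motion:
    - [[0,0,0.1],[0,0,0],-1]
    - [[0,0.8,0.1],[0,0,0],-1]
    - [[0,1.4,0.1],[0,0,0],-1]
    - [[0,1.8,0.1],[0,0,0],-1]
    - [[0,2.1,0.1],[0,0,0],-1]
    - [[0,2.3,0.1],[0,0,0],-1]
    - [[0,2.4,0.1],[0,0,0],-1]
    - [[0,2.5,0.1],[0,0,0],-1]
    - [[0,2.5,0.1],[0,0,0],-1]
    - [[0,2.5,0.1],[0,0,0],-1]

```text
time: 6.57
ee_pos: [0.575, -0.0634, 0.1455]
orientation: [-90.0, 0.0, 74.1]
ft_force: [-0.5, -0.1, -0.6]
opening: 0.0111
```

jog_arm:
  motion:
    - [[0,0.1,0],[0,0,0],-1]
    - [[0,0.2,0],[0,0,0],-1]
    - [[0,0.3,0],[0,0,0],-1]
    - [[0,0.3,0],[0,0,0],-1]
    - [[0,0.3,0],[0,0,0],-1]
    - [[0,0.3,0],[0,0,0],-1]

```text
time: 7.07
ee_pos: [0.5749, -0.0634, 0.1423]
orientation: [-90.0, 0.0, 74.1]
ft_force: [0.4, -0.3, -1.7]
opening: 0.0108
```

jog_arm:
  motion:
    - [[0,0.1,0],[0,0,0],-1]
    - [[0,0.25,0],[0,0,0],-1]
    - [[0,0.4,0],[0,0,0],-1]
    - [[0,0.5,0],[0,0,0],-1]
    - [[0,0.6,0],[0,0,0],-1]
    - [[0,0.7,0],[0,0,0],-1]
    - [[0,0.7,0],[0,0,0],-1]
    - [[0,0.7,0],[0,0,0],-1]
    - [[0,0.7,0],[0,0,0],-1]

```text
time: 7.82
ee_pos: [0.5751, -0.0634, 0.1358]
orientation: [-90.1, -0.0, 74.1]
ft_force: [-0.9, 0.7, 5.1]
opening: 0.011
```

jog_arm:
  motion:
    - [[0,0.15,0],[0,0,0],-1]
    - [[0,0.3,0],[0,0,0],-1]
    - [[0,0.4,0],[0,0,0],-1]
    - [[0,0.5,0],[0,0,0],-1]
    - [[0,0.6,0],[0,0,0],-1]
    - [[0,0.6,0],[0,0,0],-1]
    - [[0,0.6,0],[0,0,0],-1]
    - [[0,0.6,0],[0,0,0],-1]

```text
time: 8.48
ee_pos: [0.5751, -0.0634, 0.1307]
orientation: [-90.1, -0.0, 74.1]
ft_force: [-1.3, 0.7, 8.5]
opening: 0.0109
```

Run:
```python
from h import *
import collections
for _ in range(1):
    s=read_state();print(s['ee_pos'],s['ft_force'],s['wrist_torque'],s['joint_positions'])
```

```text
[ 0.57513607 -0.06338792  0.13073407] [-1.33547699  0.695152    8.49751275] [0.11069772 0.53287076 0.0295388 ] [-1.29274494e+01  1.08310802e+01  1.80326132e+00  8.08943590e+01
 -2.54813880e-03  2.98508021e+00]
```

jog_arm:
  motion:
    - [[0,0.1,0],[0,0,0],-1]
    - [[0,0.2,0],[0,0,0],-1]
    - [[0,0.2,0],[0,0,0],-1]
    - [[0,0.2,0],[0,0,0],-1]
    - [[0,0.2,0],[0,0,0],-1]

```text
time: 8.9
ee_pos: [0.5751, -0.0634, 0.1291]
orientation: [-90.1, 0.0, 74.1]
ft_force: [-2.6, 0.0, 9.2]
opening: 0.011
```

jog_arm:
  motion:
    - [[0,0.1,0],[0,0,0],-1]
    - [[0,0.1,0],[0,0,0],-1]
    - [[0,0.1,0],[0,0.05,0],-1]
    - [[0,0.1,0],[0,0.1,0],-1]
    - [[0,0.1,0],[0,0.14,0],-1]
    - [[0,0.1,0],[0,0.14,0],-1]
    - [[0,0.1,0],[0,0.14,0],-1]

```text
time: 9.48
ee_pos: [0.5762, -0.0636, 0.1289]
orientation: [-90.2, -0.0, 66.0]
ft_force: [-1.5, 0.7, 10.5]
opening: 0.011
```

Run:
```python
from h import *
s=read_state();print(s['ee_pos'],s['orientation'],s['ft_force'],s['wrist_torque'])
```

```text
[ 0.57617866 -0.06361538  0.12893066] [-9.02392113e+01 -4.87490746e-02  6.60489490e+01] [-1.53888044  0.65943784 10.50973357] [ 0.07213239  0.44868226 -0.05371505]
```

jog_arm:
  motion:
    - [[0,0,0],[0,0.05,0],-1]
    - [[0,0,0],[0,0.1,0],-1]
    - [[0,0,0],[0,0.15,0],-1]
    - [[0,0,0],[0,0.2,0],-1]
    - [[0,0,0],[0,0.2,0],-1]

```text
time: 9.9
ee_pos: [0.5765, -0.0633, 0.129]
orientation: [-90.2, -0.2, 54.5]
ft_force: [-0.5, 2.3, 10.6]
opening: 0.0109
```

Run:
```python
from h import *
s=read_state();print(s['ee_pos'],s['orientation'],s['ft_force'],s['wrist_torque'])
```

```text
[ 0.57647347 -0.0632566   0.12895668] [-90.22938358  -0.15417167  54.52658229] [-0.45504653  2.32545148 10.60763664] [ 0.28631799  0.29599872 -0.00115276]
```

jog_arm:
  motion:
    - [[0,0,0],[0,0.08,0],-1]
    - [[0,0,0],[0,0.16,0],-1]
    - [[0,0,0],[0,0.24,0],-1]
    - [[0,0,0],[0,0.32,0],-1]
    - [[0,0,0],[0,0.4,0],-1]
    - [[0,0,0],[0,0.48,0],-1]
    - [[0,0,0],[0,0.56,0],-1]
    - [[0,0,0],[0,0.64,0],-1]
    - [[0,0,0],[0,0.7,0],-1]
    - [[0,0,0],[0,0.7,0],-1]

```text
time: 10.73
ee_pos: [0.577, -0.0634, 0.129]
orientation: [-90.1, -0.3, 14.4]
ft_force: [0.3, 0.6, 9.4]
opening: 0.0109
```

Run:
```python
from h import *
s=read_state();print(s['ee_pos'],s['orientation'],s['ft_force'],s['wrist_torque'])
```

```text
[ 0.5770223 -0.0633616  0.1289976] [-90.10529985  -0.32678856  14.39373411] [0.28531523 0.61541149 9.36676718] [ 0.23984846  0.07561613 -0.03788737]
```

jog_arm:
  motion:
    - [[0,-0.1,0],[0,0,0],-1]
    - [[0,-0.2,0],[0,0,0],-1]
    - [[0,-0.3,0],[0,0,0],-1]
    - [[0,-0.4,0],[0,0,0],-1]
    - [[0,-0.4,0],[0,0,0],-1]
    - [[0,-0.4,0],[0,0,0],-1]

```text
time: 11.23
ee_pos: [0.577, -0.0633, 0.1324]
orientation: [-90.1, -0.3, 14.5]
ft_force: [1.7, 1.2, 7.2]
opening: 0.0108
```

Run:
```python
from h import *
s=read_state();print(s['ee_pos'],s['orientation'],s['ft_force'],s['wrist_torque'])
```

```text
[ 0.57698887 -0.06333341  0.13237323] [-90.08918507  -0.30941376  14.50360024] [1.70350121 1.2333522  7.21362305] [ 0.19879371 -0.14057752 -0.02009655]
```

jog_arm:
  motion:
    - [[0,-0.1,0],[0,0,0],-1]
    - [[0,-0.2,0],[0,0,0],-1]
    - [[0,-0.25,0],[0,0,0],-1]
    - [[0,-0.25,0],[0,0,0],-1]
    - [[0,-0.25,0],[0,0,0],-1]

```text
time: 11.65
ee_pos: [0.577, -0.0633, 0.1344]
orientation: [-90.1, -0.3, 14.5]
ft_force: [1.7, 0.8, 6.0]
opening: 0.0112
```

Run:
```python
from h import *
s=read_state();print(s['ee_pos'],s['orientation'],s['ft_force'],s['wrist_torque'])
```

```text
[ 0.57699814 -0.06333969  0.13439737] [-90.08073482  -0.29897505  14.50467578] [1.65430079 0.7574532  5.95614013] [ 0.22232078 -0.3766349   0.00483588]
```

jog_arm:
  motion:
    - [[0,-0.1,0],[0,0,0],-1]
    - [[0,-0.2,0],[0,0,0],-1]
    - [[0,-0.25,0],[0,0,0],-1]
    - [[0,-0.25,0],[0,0,0],-1]
    - [[0,-0.25,0],[0,0,0],-1]

```text
time: 12.07
ee_pos: [0.5768, -0.0634, 0.1356]
orientation: [-90.1, -0.2, 14.5]
ft_force: [4.5, 1.0, 2.2]
opening: 0.0109
```

Run:
```python
from h import *
s=read_state();print(s['ee_pos'],s['orientation'],s['ft_force'],s['wrist_torque'])
```

```text
[ 0.57682065 -0.06335238  0.1355894 ] [-90.05219875  -0.24119306  14.50985571] [4.49832643 0.98720204 2.1983048 ] [ 0.12855565 -1.26792742  0.06955654]
```

jog_arm:
  motion:
    - [[0,0,0],[0,0,0],-0.5]
    - [[0,0,0],[0,0,0],0]
    - [[0,0,0],[0,0,0],0.5]
    - [[0,0,0],[0,0,0],0.5]
    - [[0,0,0],[0,0,0],0.5]
    - [[0,-2,0],[0,0,0],0.5]
    - [[0,-5,0],[0,0,0],0.5]
    - [[0,-8,0],[0,0,0],0.5]
    - [[0,-9,0],[0,0,0],0.5]
    - [[0,-9,0],[0,0,0],0.5]

```text
time: 12.9
ee_pos: [0.5767, -0.0638, 0.2295]
orientation: [-90.2, -0.4, 14.5]
ft_force: [0.1, 0.4, 0.3]
opening: 0.0636
```

Run:
```python
from h import *
s=read_state();c=cam('wrist');print(s['time'],s['ee_pos'],s['ft_force'],s['opening'])
f=lambda im,k:cv2.resize(np.clip(im[:,:,::-1]*1.8,0,255).astype('u1'),None,fx=k,fy=k,interpolation=cv2.INTER_CUBIC)
a=f(c['color'][40:340,170:470],1.5)[:450]
t=cam('scene')['color'][150:230,230:310];b=f(t,4.4)[:352];b=np.vstack([b,np.zeros((98,b.shape[1],3),'u1')])
cv2.imwrite('pics/crop5.png',np.hstack([a,b])[:, :800])
```

```text
12.9 [ 0.57670047 -0.06383359  0.22953347] [0.14866846 0.39108872 0.27922583] 0.06362713771545173
```

View pics/crop5.png

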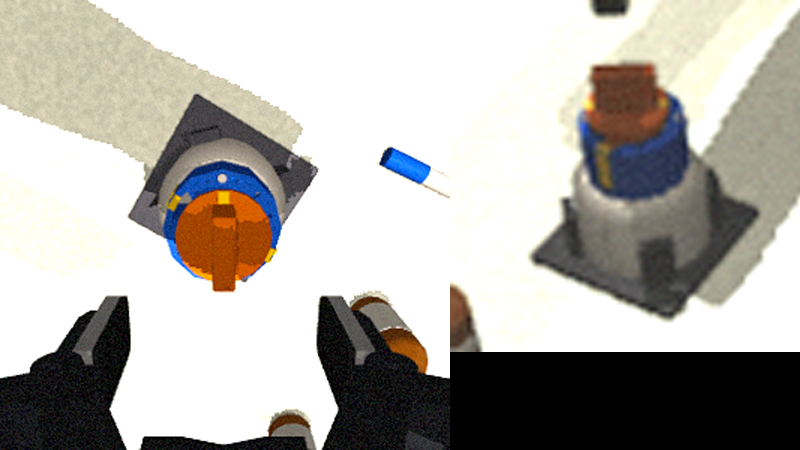

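The cap sits level. Its yellow mark (224,198) lines up with the white dot (222,178), about 60° from the collar's yellow stripes, and the gripper is clear of it.

```bash
python3 -c "
from h import *
print(workorder.close_job())"
```

```text
the job is handed in; nothing more can be done
None
```

The tub is closed and the job is handed in, at about 13 s on the robot's clock. I gripped the orange cap, dropped its pins into the slots, and pressed it down against the spring. I then turned it about 60° clockwise, let it rise into the notches and let go.

- **Forces:** the highest vertical force I read at the wrist was about 10.6 N. I only read forces between moves, so a brief higher peak would not show. The sideways force stayed under about 5 N.
- **Lock:** while I still held the cap, lifting it made the upward force fall faster than the spring alone would (6.0 to 2.2 N over about 1.2 mm), so the pins had caught. A 1.3 N m tilting moment appeared during that lift, so one pin may have caught first.
- **After letting go:** the picture shows the cap level and seated. Its yellow mark lines up with the white dot, and the gripper is clear with no force on it.
- **Disagreements:** the cap height worked out from the tool position was 1–2 mm lower than the height from the spring force during pressing. The camera position estimates differed by 2–3 mm between views, so I lined the cap up with the slots from a closer picture.
- **Other objects:** I did not touch the grey cap or anything else on purpose, but I did not take a final picture of the whole bench to check them.

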